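# Stack the espresso tamping kit on its stand

## Robot

A 6-joint arm with a two-finger parallel gripper is mounted at the origin on a cart in front of the work surface, level with it; the furniture and walls round the work are solid. World frame = base frame: x ahead of the robot, y to its left, z up, the work surface at z = 0. Lengths are in m, angles in degrees, forces in N, time in s.
With the tool pointing down it reaches from about 0.275 to 0.875 m from the base axis. Payload 12.5 kg.
Tool frame: the origin (TCP) lies between the finger pads; the fingertips stand 14 mm ahead of it and the grasp point (between the pads) lies 5 mm behind it; z points along the fingers, y is the line along which they close (so a half turn about z gives the same grasp; the last joint's range is limited). The gripper opens to 85 mm and grips with 20 to 120 N. Pads are 22 mm wide; open, the fingers measure 114 mm over their backs; the gripper's body (76 mm by 85 mm) begins 54 mm behind the grasp point. The pads swing forward as they close: fully open they stand 13 mm farther back than shut.
Start: joints at [62.475, 20.094, 94.641, -0, 65.266, -4.847], TCP at [0.212, 0.507, 0.245] pointing down, gripper open.
Joint ranges: [-157.81, 157.81], [-45, 120.19], [0.68, 151.7], [-89.99, 269.99], [4.06, 180], [-164.3, 164.3]. Speed limits (degrees/s): [127.2, 127.2, 159.86, 180, 180, 180].

## Interface

Orientations are given as a 3x3 rotation matrix whose columns are the frame's x, y, z axes.
In Python, from plant import env, viewer, workorder gives the robot as it stands (env), with the cameras (viewer) and the job (workorder).
- The arm moves only by the tool jog_arm, called after "Call:" as name(argument=value, ...) on one line, values as JSON. Schema: {"type":"object","properties":{"rows":{"type":"array","items":{"type":"array","prefixItems":[{"type":"array","items":{"type":"number"},"minItems":3,"maxItems":3},{"type":"number"}],"minItems":2,"maxItems":2},"minItems":1,"maxItems":12},"aperture":{"type":"number"},"grip_force":{"type":"number"},"only":{"type":"string"},"quiet":{"type":"boolean"},"lines":{"type":"string"}},"required":["rows"],"additionalProperties":false}. rows is a list of rows, 1 to 12 of them, each written [[dx, dy, dz], turn]: dx, dy, dz in m, then a turn about the tool's z in degrees; each row shifts and turns the commanded pose from where the row before left it, along the tool's axes as they then stand; what a row does not reach is not made up. A row lasts 1/10 s, in which the tool goes at most 0.05 m and 8.59 degrees, less where a joint would pass 70% of its speed; a pose out of reach is approached as far as the arm can. aperture is the opening from 0.0 (shut) to 1.0 (fully open), set as the call begins (left out keeps the last). The fingers move at their own pace and stop on an object; grip_force is the grip in N (left out, the last holds). Time passes only in rows, so rows that do not move let the fingers close. The tool returns the time, the measured TCP pose, the force, the opening and the grip force at its end. only (a regular expression) keeps the lines of the reply that match it, lines (a string "A,B") keeps lines A to B, and quiet returns only ok. Input that does not fit is refused with a message, and nothing moves.
- env.sense(): the state, without advancing time (a new reading comes with each control period).
- viewer.read_camera(name): name is "side" or "top"; returns a dict with "image" (400x640x3 uint8, red, green, blue), "fx", "fy", "cx", "cy" (pixels), "eye" and "attitude" of the camera in the world. Camera axes: x right, y down, z forward; pixel columns grow to the right and rows downward; lengths in m; the calibration is good to about 2 mm. A picture is of the moment at which its call begins. There is no depth.
- workorder.finish_job(): hands the job in; it is judged then, once.
The state is a dict: "time": time; "joint_positions": joint angles; "dq": joint speeds; "joint_efforts": joint torques, N m; "tcp_pos": TCP position; "tool_rot": TCP orientation; "contact_force": force on the tool from outside, world axes, zero at the start; "moment": the same for the moment, N m; "gripper_width": opening from 0.0 (shut) to 1.0 (fully open); "grasp_force": force on a finger pad.
Only numpy, scipy, OpenCV 4.12 (cv2) and the standard library are available. Lean on these libraries where they do the work, as an engineer would, in place of code of your own. Each camera call takes 0.05 s, during which the arm holds its last target. There are 200 camera calls.

## Task

Put the espresso tools away as one nested stack on the round wooden tamping stand, one piece after another: first seat the deep straight-sided filter basket in the stand's well, then set the stepped basket down into it, then the dosing funnel into the stepped basket, and last stand the tamper, handle up, inside the funnel. Each piece must sit fully down, level and centred in the one below. Leave the spice jar, the small pitcher and the cocoa shaker standing where they are.

Things in the scene. Friction and masses are not known exactly. Their poses are not given: they have to be found in the camera images.
- stand: Round tamping stand of brown wood, fixed to the worktop wherever it is found: 92 mm across, 30 mm high, with a round well 72 mm wide open at the top; the well's floor (black rubber) is 16 mm above the worktop, so the well is 14 mm deep. Origin at the centre of the underside, z up.
- deep_basket: Deep filter basket, bright steel: a plain straight-sided round cup, 66 mm outside diameter, 61 mm inside, 38 mm high, floor 3 mm thick, open at the top, 90 g. Stands upright; origin at the centre of the underside, z up. Seated on the floor of the stand's well (origin 16 mm above the stand's), its rim is 24 mm above the stand's top.
- stepped_basket: Stepped basket, bright steel, open cup 34 mm high, 80 g. Lower 20 mm a cone, 40 mm across at the bottom, 56 at its top; then a step and a straight band, 66 mm outside, 61 inside, from 20 to 34 mm up (ledge inside at 22.5 mm). Stands upright; origin at the centre of the underside, z up. Seated, the step rests on the deep basket's rim, its origin 18 mm above that basket's origin.
- funnel: Dosing funnel, matt aluminium ring open right through, 32 mm high, 80 g. Lower 8 mm a spigot, 56 mm outside; 8 to 11 mm a flat shoulder, 66 outside, 51 inside; above, a flared 2 mm wall, outside 66 mm rising to 68 at the top (inside 62 to 64). Stands on its spigot; origin at the centre of the underside, z up. Seated, its shoulder rests on the stepped basket's rim, origin 26 mm above that basket's.
- tamper: Tamper: flat round steel foot, 58 mm diameter and 22 mm high, with a black upright grip on its axis, 95 mm high in all, 0.3 kg. The neck above the foot is 20 mm thick, the grip from 34 to 95 mm up is round and at most 36 mm thick. Stands on its foot; origin at the centre of the underside, z up. Seated, its foot rests on the shoulder inside the funnel, origin 11 mm above the funnel's.
- spice_jar: Bystander: spice jar with a red lid, 47 mm diameter, 97 mm high, origin at the centre of the underside. Leave it alone.
- small_pitcher: Bystander: small milk pitcher with spout and handle, 69x112 mm, 94 mm high, origin at the centre of the underside. Leave it alone.
- cocoa_shaker: Bystander: clear cocoa shaker with a pale lid, 44 mm diameter, 109 mm high, origin at the centre of the underside. Leave it alone.

How it is judged:
By the outcome, as a careful person would: the job done as asked, in the order asked, and still so for the second after the job is handed in, with the robot touching nothing.
It also fails if it takes over 102 s, if anything falls off the work surface, if the arm or the gripper's body presses on something with over 40 N, if the wrist force passes 120 N, or if a joint passes its speed limit or range.

## Working session

There is one attempt and no reset: what is moved stays moved. The work goes in short steps, Python scripts to look and compute and a tool call to move; the robot and the scene stay as the last step left them, time stands still between calls to the robot, and variables do not carry over. Pictures are saved under pics/ and viewed, at most 14 in all, crops included, and the job is handed in when it is done.

```bash
ls; mkdir -p pics; python3 - <<'E'
from plant import env, viewer, workorder
import cv2,numpy as np
s=env.sense();print(s['time'],s['tcp_pos'],s['tool_rot'],s['gripper_width'])
for n in("side","top"):
    r=viewer.read_camera(n);cv2.imwrite(f"pics/{n}0.png",r["image"][...,::-1]);print({k:v for k,v in r.items() if k!="image"})
E
```

```text
pics
plant.py
0.0 [0.21187058 0.50719925 0.2447534 ] [[-9.22685238e-01  3.85553659e-01 -5.72694248e-04]
 [ 3.85554065e-01  9.22684646e-01 -1.05202821e-03]
 [ 1.22802865e-04 -1.19149549e-03 -9.99999283e-01]] 0.9972894585237766
{'fx': 397.29625757334503, 'fy': 397.29625757334503, 'cx': 312.2304115896721, 'cy': 198.33723597101343, 'eye': array([ 0.28241883, -0.83056343,  0.76663853]), 'attitude': array([[ 0.9670476 , -0.17200651,  0.18770374],
       [-0.25402895, -0.60272635,  0.75643258],
       [-0.01697734, -0.7791885 , -0.6265597 ]])}
{'fx': 441.0315909124652, 'fy': 441.0315909124652, 'cx': 320.3388080229293, 'cy': 202.58188993781047, 'eye': array([0.27426175, 0.03573498, 1.37986806]), 'attitude': array([[ 1.17200308e-02, -9.83878112e-01,  1.78455883e-01],
       [-9.99930341e-01, -1.17813596e-02,  7.16101712e-04],
       [ 1.39789612e-03, -1.78451845e-01, -9.83947654e-01]])}
```

View pics/side0.png

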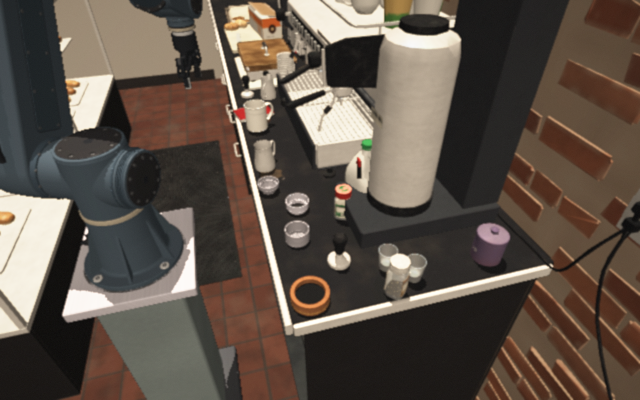

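View pics/top0.png

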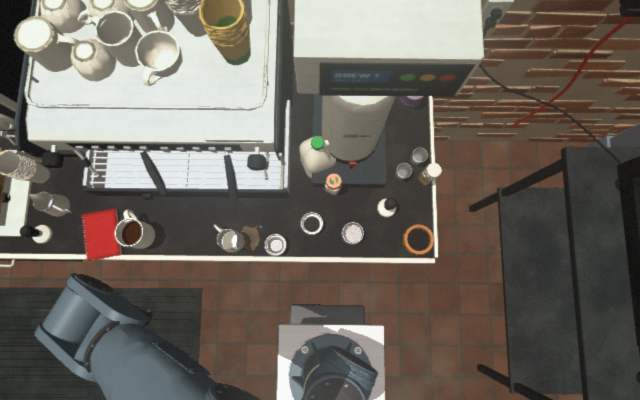

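The side view shows the orange stand (310,295), the tamper (339,252), three steel rings at (297,234), (297,204) and (268,186), and the jar at (342,200). In the top view the stand is at (418,239), the rings are at (352,233), (311,223) and (275,244), and the tamper is at (387,207). I'll zoom in to tell the rings apart.

```bash
python3 - <<'E'
import cv2,numpy as np
a=cv2.imread("pics/side0.png")[165:320,240:370];b=cv2.imread("pics/top0.png")[185:265,255:445]
a=cv2.resize(a,None,fx=3.8,fy=3.8,interpolation=cv2.INTER_CUBIC);b=cv2.resize(b,None,fx=4.2,fy=4.2,interpolation=cv2.INTER_CUBIC)
cv2.imwrite("pics/sz.png",a);cv2.imwrite("pics/tz.png",b)
E
```

```text
(no output)
```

View pics/sz.png

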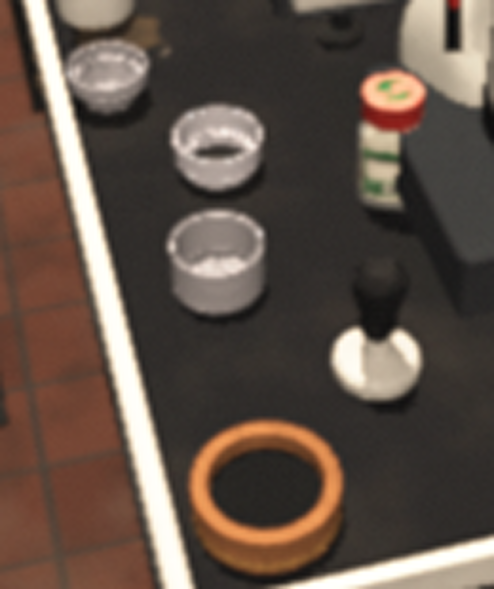

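View pics/tz.png

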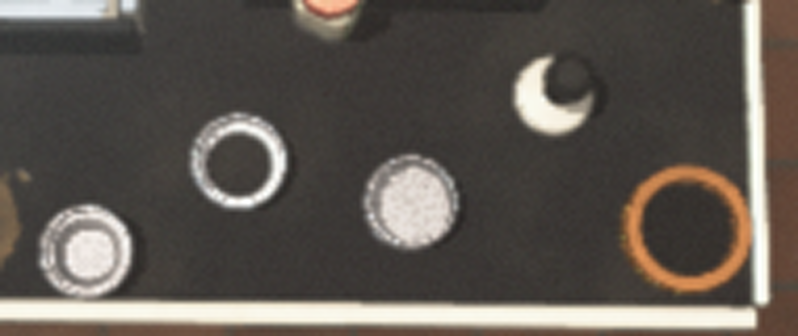

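The zooms settle it. The deep basket is the full-floored cup at top (352,233), side (297,234). The funnel is the open ring at top (311,223), side (297,204), and the stepped basket is at top (275,244), side (268,186). The tamper is at top (387,207) and the stand at top (418,239). Next I'll measure from both views: cast the far-side outline onto planes, fit circles, and take the height where the two views agree.

```bash
cat > m.py <<'E'
import cv2,numpy as np
from scipy.optimize import least_squares,minimize_scalar
def cast(c,p,z):
    p=np.atleast_2d(p);d=np.c_[(p[:,0]-c["cx"])/c["fx"],(p[:,1]-c["cy"])/c["fy"],np.ones(len(p))]@c["attitude"].T
    return (c["eye"]+d*((z-c["eye"][2])/d[:,2:]))[:,:2]
def blob(c,roi,kind):
    x0,y0,x1,y1=roi;im=cv2.resize(c["image"][y0:y1,x0:x1],None,fx=8,fy=8,interpolation=cv2.INTER_CUBIC)
    h=cv2.cvtColor(im,cv2.COLOR_RGB2HSV)
    m=((h[...,2]>95)&(h[...,1]<90)) if kind=="steel" else ((h[...,1]>90)&(h[...,2]>80))
    m=cv2.morphologyEx(m.astype(np.uint8),cv2.MORPH_OPEN,np.ones((5,5)))
    k=max(cv2.findContours(m,cv2.RETR_EXTERNAL,cv2.CHAIN_APPROX_NONE)[0],key=cv2.contourArea)
    return (cv2.convexHull(k)[:,0]if 0 else k[:,0])/8+[x0,y0]-.5+1/16
def circ(P):
    f=lambda q:np.hypot(P[:,0]-q[0],P[:,1]-q[1])-q[2]
    m=P.mean(0);return least_squares(f,[*m,.033],loss="soft_l1",f_scale=.001).x
def rim(c,k,z):   # circle through the part of the outline far from the camera
    P=cast(c,k,z);mid=(P.max(0)+P.min(0))/2;u=mid-c["eye"][:2];u/=np.linalg.norm(u)
    for _ in range(4):
        q=circ(P[(P-mid)@u>0.004]);mid=q[:2]
    return q
def tri(cs,ct,ks,kt,hi=.13):
    f=lambda z:np.linalg.norm(rim(cs,ks,z)[:2]-rim(ct,kt,z)[:2])
    z=minimize_scalar(f,bounds=(0,hi),method="bounded").x
    return z,f(z)
E
cat > m1.py <<'E'
from plant import env, viewer, workorder
from m import *
s=viewer.read_camera("side");t=viewer.read_camera("top")
R={"deep":((278,212,318,252),(333,214,371,252),"steel",.038),"funnel":((280,187,317,218),(293,205,331,243),"steel",.032),
"stepped":((254,173,284,197),(262,230,290,258),"steel",.034),"stand":((285,270,340,320),(398,219,438,259),"wood",.030)}
for n,(a,b,k,h) in R.items():
    ks,kt=blob(s,a,k),blob(t,b,k);z,e=tri(s,t,ks,kt)
    print(n,"tri z %.4f err %.4f"%(z,e),"at tri",rim(s,ks,z).round(4),rim(t,kt,z).round(4),"at h",rim(s,ks,h).round(4),rim(t,kt,h).round(4))
E
python3 m1.py
```

```text
deep tri z 0.0381 err 0.0015 at tri [ 0.4278 -0.0625  0.0345] [ 0.4264 -0.0624  0.0339] at h [ 0.4278 -0.0624  0.0345] [ 0.4264 -0.0624  0.034 ]
funnel tri z 0.0324 err 0.0019 at tri [0.457  0.0637 0.036 ] [0.455  0.0638 0.0359] at h [0.457  0.0641 0.036 ] [0.4551 0.0638 0.0359]
stepped tri z 0.0352 err 0.0035 at tri [0.3841 0.1698 0.0407] [0.3807 0.1699 0.0408] at h [0.3843 0.1714 0.0408] [0.3808 0.17   0.0408]
stand tri z 0.0277 err 0.0016 at tri [ 0.4113 -0.2651  0.0477] [ 0.4097 -0.265   0.0479] at h [ 0.4109 -0.2668  0.0475] [ 0.4094 -0.2645  0.0478]
```

```bash
cat > go.py <<'E'
# go.py x y z [heading of tool y, deg]: remaining tool-axis shift from the measured pose
import sys,numpy as np
from plant import env, viewer, workorder
s=env.sense();R=np.array(s["tool_rot"]);d=R.T@(np.array([float(v) for v in sys.argv[1:4]])-s["tcp_pos"])
h=np.degrees(np.arctan2(R[1,1],R[0,1]));print("t %.1f"%s["time"],"tcp",s["tcp_pos"].round(4),"tool shift",d.round(4),"dist %.3f"%np.linalg.norm(d),"heading %.1f"%h,"j",s["joint_positions"].round(0),"F",np.round(s["contact_force"],1),"w %.3f g %.1f"%(s["gripper_width"],s["grasp_force"]))
E
python3 go.py 0.427 -0.0624 0.15
python3 - <<'E'
import json
from m import *
from plant import env, viewer, workorder
s=viewer.read_camera("side");t=viewer.read_camera("top")
ks,kt=blob(s,(258,175,281,197),"steel"),blob(t,(263,232,288,253),"steel")
print(ks.min(0),ks.max(0),kt.min(0),kt.max(0));z,e=tri(s,t,ks,kt);print(z,e,rim(s,ks,z),rim(t,kt,z),rim(s,ks,.034),rim(t,kt,.034))
ks,kt=blob(s,(320,240,360,275),"steel"),blob(t,(372,192,402,220),"steel")
print(ks.min(0),ks.max(0),kt.min(0),kt.max(0))
print(circ(cast(s,ks,.015)),circ(cast(t,kt[kt[:,0]<384],.015)),circ(cast(t,kt[kt[:,0]<384],.022)))
E
```

```text
t 0.2 tcp [0.2119 0.5073 0.245 ] tool shift [-0.4181 -0.4427  0.0953] dist 0.616 heading 67.3 j [62. 20. 95. -0. 65. -5.] F [ 0.5  0.4 -0.3] w 1.005 g 0.0
[257.5625 174.5625] [278.8125 196.4375] [263.5625 233.0625] [286.0625 252.4375]
0.036565572127428184 0.003540223419540973 [0.39067859 0.17318298 0.0331456 ] [0.38714288 0.17336169 0.03444209] [0.39105902 0.17671064 0.03326176] [0.38735846 0.17362464 0.03450786]
[326.3125 250.3125] [350.8125 269.8125] [376.4375 197.5625] [395.5625 216.9375]
[ 0.50859338 -0.18140612  0.03192915] [ 0.50927335 -0.1703779   0.03080981] [ 0.5080681  -0.16932081  0.03065178]
```

Call:
jog_arm(rows=[[[-0.03, -0.032, 0], 0], [[-0.03, -0.032, 0], 0], [[-0.03, -0.032, 0], 0], [[-0.03, -0.032, 0], 0], [[-0.03, -0.032, 0], 0], [[-0.03, -0.032, 0], 0], [[-0.03, -0.032, 0], 0], [[-0.03, -0.032, 0], 0], [[-0.03, -0.032, 0], 0], [[-0.03, -0.032, 0], 0], [[-0.03, -0.032, 0], 0], [[-0.03, -0.032, 0], 0]], aperture=1.0)

```text
time: 1.5
tcp_pos: [0.3964, 0.0125, 0.2455]
tool_rot: [[-0.923, 0.386, 0.001], [0.386, 0.923, 0.0], [-0.001, 0.0, -1.0]]
contact_force: [1.2, 2.4, 1.0]
gripper_width: 1.002
grasp_force: 0.0
```

```bash
python3 go.py 0.427 -0.0624 0.1
```

```text
t 1.5 tcp [0.3964 0.0125 0.2455] tool shift [-0.057  -0.0574  0.1456] dist 0.167 heading 67.3 j [ -5.   4. 115.   0.  61. -72.] F [1.2 2.4 1. ] w 1.002 g 0.0
```

Call:
jog_arm(rows=[[[-0.029, -0.029, 0.03], 0], [[-0.028, -0.029, 0.03], 0], [[0, 0, 0.04], 0], [[0, 0, 0.045], 0], [[0, 0, 0], 0], [[0, 0, 0], 0]])

```text
time: 2.1
tcp_pos: [0.4262, -0.0603, 0.1016]
tool_rot: [[-0.923, 0.385, -0.001], [0.385, 0.923, 0.0], [0.001, -0.0, -1.0]]
contact_force: [0.7, -0.1, 0.6]
gripper_width: 1.003
grasp_force: 0.0
```

```bash
python3 go.py 0.427 -0.0624 0.03
```

```text
t 2.1 tcp [ 0.4262 -0.0603  0.1016] tool shift [-0.0017 -0.0017  0.0716] dist 0.072 heading 67.3 j [-14.  21. 119.  -0.  40. -82.] F [ 0.7 -0.1  0.6] w 1.003 g 0.0
```

Call:
jog_arm(rows=[[[-0.0017, -0.0017, 0.03], 0], [[0, 0, 0.03], 0], [[0, 0, 0.0115], 0], [[0, 0, 0], 0], [[0, 0, 0], 0]], only="tcp|force")

```text
tcp_pos: [0.428, -0.0627, 0.0311]
contact_force: [-0.3, -0.3, -0.4]
grasp_force: 0.0
```

Call:
jog_arm(rows=[[[0, 0, 0], 0], [[0, 0, 0], 0], [[0, 0, 0], 0], [[0, 0, 0], 0], [[0, 0, 0], 0], [[0, 0, 0], 0], [[0, 0, 0], 0], [[0, 0, 0], 0]], aperture=0, grip_force=40)

```text
time: 3.4
tcp_pos: [0.4279, -0.0627, 0.0312]
tool_rot: [[-0.923, 0.385, 0.002], [0.385, 0.923, -0.001], [-0.002, 0.0, -1.0]]
contact_force: [-4.1, 1.1, 19.8]
gripper_width: 0.768
grasp_force: 38.9
```

```bash
python3 go.py 0.410 -0.2652 0.13
```

```text
t 3.4 tcp [ 0.4279 -0.0627  0.0312] tool shift [-0.0618 -0.1937 -0.0987] dist 0.226 heading 67.3 j [-15.  30. 120.   0.  30. -82.] F [-4.1  1.1 19.8] w 0.768 g 38.9
```

Call:
jog_arm(rows=[[[0, 0, -0.02], 0], [[0, 0, -0.035], 0], [[0, 0, -0.04], 0], [[-0.016, -0.048, 0], 0], [[-0.016, -0.048, 0], 0], [[-0.015, -0.048, 0], 0], [[-0.015, -0.048, 0], 0], [[0, 0, 0], 0], [[0, 0, 0], 0], [[0, 0, 0], 0]])

```text
time: 4.4
tcp_pos: [0.4102, -0.261, 0.1247]
tool_rot: [[-0.923, 0.385, -0.0], [0.385, 0.923, 0.0], [0.0, 0.0, -1.0]]
contact_force: [-0.5, -0.1, -1.0]
gripper_width: 0.761
grasp_force: 45.1
```

```bash
python3 go.py 0.410 -0.2652 0.045
python3 - <<'E'
from plant import env, viewer, workorder
import cv2,numpy as np
a=viewer.read_camera("side")["image"][210:330,240:370];b=viewer.read_camera("top")["image"][170:290,345:475]
cv2.imwrite("pics/p1.png",cv2.resize(np.hstack([a,b])[...,::-1],None,fx=3,fy=3,interpolation=cv2.INTER_CUBIC))
E
```

```text
t 4.4 tcp [ 0.4102 -0.261   0.1247] tool shift [-0.0015 -0.004   0.0797] dist 0.080 heading 67.4 j [ -38.   23.  110.    0.   47. -105.] F [-0.5 -0.1 -1. ] w 0.761 g 45.1
```

View pics/p1.png

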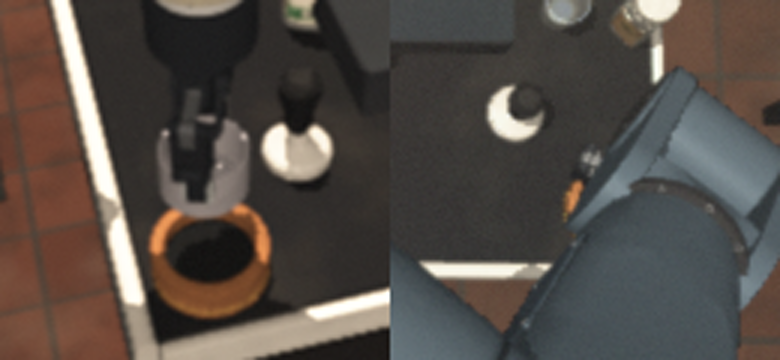

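The basket hangs level and centred at side (307,265), above the stand at (310,295). Top (418,239) is hidden by the arm. Lowering now.

Call:
jog_arm(rows=[[[-0.0025, -0.004, 0.03], 0], [[0, 0, 0.025], 0], [[0, 0, 0], 0], [[0, 0, 0], 0], [[0, 0, 0.006], 0], [[0, 0, 0.004], 0], [[0, 0, 0], 0], [[0, 0, 0], 0]])

```text
time: 5.3
tcp_pos: [0.4111, -0.2665, 0.0597]
tool_rot: [[-0.923, 0.386, 0.0], [0.386, 0.923, -0.0], [-0.0, -0.0, -1.0]]
contact_force: [-0.5, 0.5, -1.8]
gripper_width: 0.766
grasp_force: 45.3
```

```bash
python3 go.py 0.411 -0.2655 0.0472
```

```text
t 5.3 tcp [ 0.4111 -0.2665  0.0597] tool shift [0.0005 0.0009 0.0125] dist 0.012 heading 67.3 j [ -38.   30.  111.    0.   38. -106.] F [-0.5  0.5 -1.8] w 0.766 g 45.3
```

Call:
jog_arm(rows=[[[0.0005, 0.001, 0.004], 0], [[0, 0, 0.004], 0], [[0, 0, 0.003], 0], [[0, 0, 0.001], 0], [[0, 0, 0], 0], [[0, 0, 0], 0]], only="tcp|contact")

```text
tcp_pos: [0.4108, -0.2653, 0.0475]
contact_force: [-2.9, 2.5, 5.3]
```

```bash
python3 go.py 0.411 -0.2655 0.0472
```

```text
t 5.9 tcp [ 0.4108 -0.2653  0.0475] tool shift [-0.0003 -0.0001  0.0003] dist 0.000 heading 67.3 j [ -38.   32.  111.   -0.   37. -106.] F [-2.9  2.5  5.3] w 0.760 g 45.7
```

Contact came at the expected height, so the basket is seated. Releasing, and moving aside so I can check it.

Call:
jog_arm(rows=[[[0, 0, 0], 0], [[0, 0, 0], 0], [[0, 0, 0], 0], [[0, 0, 0], 0], [[0, 0, 0], 0], [[0, 0, 0], 0]], aperture=1.0, only="width|contact")

```text
contact_force: [-1.4, -0.0, -0.1]
gripper_width: 0.996
```

Call:
jog_arm(rows=[[[0, 0, -0.03], 0], [[0, 0, -0.04], 0], [[0, 0, -0.04], 0], [[0.01, 0.035, 0], 0], [[0.01, 0.04, 0], 0], [[0.01, 0.04, 0], 0], [[0.01, 0.04, 0], 0], [[0.01, 0.04, 0], 0], [[0.01, 0.04, 0], 0], [[0, 0, 0], 0]], only="tcp")

```text
tcp_pos: [0.4464, -0.0219, 0.1575]
```

```bash
python3 go.py 0.389 0.1735 0.15
cat > look.py <<'E'
import sys,cv2,numpy as np
from plant import env, viewer, workorder
from m import *
s=viewer.read_camera("side");t=viewer.read_camera("top")
f=lambda c,u,v:c["image"][max(v-45,0):v+45,u-60:u+60]
p=lambda a:[int(x) for x in a.split(",")]
cv2.imwrite("pics/"+sys.argv[1]+".png",cv2.resize(np.hstack([f(s,*p(sys.argv[2])),f(t,*p(sys.argv[3]))])[...,::-1],None,fx=3.3,fy=3.3,interpolation=cv2.INTER_CUBIC))
E
python3 look.py p2 310,285 418,239
```

```text
t 7.5 tcp [ 0.4464 -0.0219  0.1575] tool shift [0.1276 0.1587 0.0076] dist 0.204 heading 67.6 j [ -9.  17. 114.   0.  49. -76.] F [-0.7  0.3  0.4] w 0.996 g 0.0
```

View pics/p2.png

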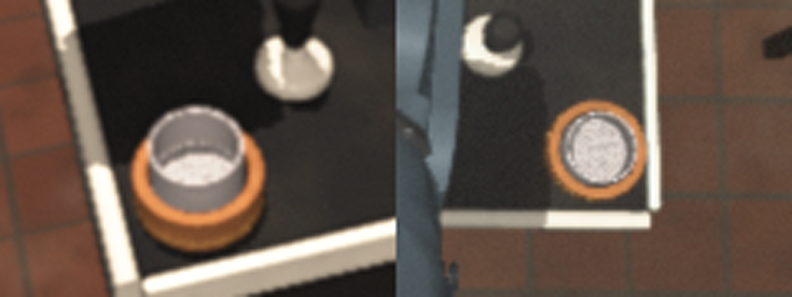

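The deep basket is seated upright and centred, at side (309,277) and top (419,239). I'll measure its rim and re-measure the stepped basket.

```bash
python3 - <<'E'
from plant import env, viewer, workorder
from m import *
s=viewer.read_camera("side");t=viewer.read_camera("top")
for n,a,b,h in(("deep",(283,256,322,300),(404,224,434,253),.054),("stepped",(257,174,284,199),(262,231,290,256),.034)):
    ks,kt=[blob(c,r,"steel")for c,r in((s,a),(t,b))];print(ks.min(0),ks.max(0),kt.min(0),kt.max(0))
    z,e=tri(s,t,ks,kt);print(n,"%.4f %.4f"%(z,e),rim(s,ks,h).round(4),rim(t,kt,h).round(4))
E
```

```text
[294.0625 271.5625] [321.4375 299.4375] [407.3125 227.1875] [430.5625 250.0625]
deep 0.0543 0.0018 [ 0.4106 -0.2629  0.0325] [ 0.4088 -0.2631  0.0339]
[256.5625 174.6875] [278.8125 198.4375] [263.5625 233.0625] [286.0625 255.4375]
stepped 0.0353 0.0032 [0.3906 0.1751 0.0343] [0.3873 0.1736 0.0345]
```

Call:
jog_arm(rows=[[[0.03, 0.037, 0], 0], [[0.03, 0.037, 0], 0], [[0.03, 0.037, 0], 0], [[0.03, 0.037, 0.02], 0], [[0, 0, 0.03], 0], [[0, 0, 0], 0], [[0, 0, 0], 0], [[0, 0, 0], 0]], only="tcp")

```text
tcp_pos: [0.394, 0.155, 0.1091]
```

```bash
python3 go.py 0.389 0.1742 0.03
```

```text
t 8.5 tcp [0.394  0.155  0.1091] tool shift [0.0122 0.0157 0.0791] dist 0.082 heading 67.2 j [ 15.  20. 119.  -0.  41. -52.] F [-0.3 -0.3  0.5] w 1.001 g 0.0
```

Call:
jog_arm(rows=[[[0.012, 0.0157, 0], 0], [[0, 0, 0.035], 0], [[0, 0, 0.03], 0], [[0, 0, 0.014], 0], [[0, 0, 0], 0], [[0, 0, 0], 0]], only="tcp|contact")

```text
tcp_pos: [0.3889, 0.1747, 0.0301]
contact_force: [0.4, 0.0, -0.1]
```

```bash
python3 go.py 0.389 0.1742 0.03
```

```text
t 9.1 tcp [0.3889 0.1747 0.0301] tool shift [-0.0003 -0.0004  0.0001] dist 0.001 heading 67.2 j [ 18.  30. 121.  -0.  30. -49.] F [ 0.4  0.  -0.1] w 1.002 g 0.0
```

Call:
jog_arm(rows=[[[0, 0, 0], 0], [[0, 0, 0], 0], [[0, 0, 0], 0], [[0, 0, 0], 0], [[0, 0, 0], 0], [[0, 0, 0], 0], [[0, 0, 0], 0]], aperture=0, grip_force=40, only="tcp|contact|gr")

```text
tcp_pos: [0.3888, 0.1751, 0.0307]
contact_force: [-2.7, -3.2, 17.7]
gripper_width: 0.751
grasp_force: 39.4
```

```bash
python3 go.py 0.4097 -0.263 0.14
```

```text
t 9.8 tcp [0.3888 0.1751 0.0307] tool shift [-0.1885 -0.396  -0.1095] dist 0.452 heading 67.3 j [ 18.  30. 121.  -0.  30. -49.] F [-2.7 -3.2 17.7] w 0.751 g 39.4
```

Call:
jog_arm(rows=[[[0, 0, -0.02], 0], [[0, 0, -0.045], 0], [[0, 0, -0.045], 0], [[-0.021, -0.044, 0], 0], [[-0.021, -0.044, 0], 0], [[-0.021, -0.044, 0], 0], [[-0.021, -0.044, 0], 0], [[-0.021, -0.044, 0], 0], [[-0.021, -0.044, 0], 0], [[-0.021, -0.044, 0], 0], [[-0.021, -0.044, 0], 0], [[-0.021, -0.044, 0], 0]], only="tcp")

```text
tcp_pos: [0.4093, -0.2655, 0.14]
```

Call:
jog_arm(rows=[[[0, 0, 0], 0], [[0, 0, 0], 0]], only="tcp|contact|gr")

```text
tcp_pos: [0.4093, -0.2639, 0.1394]
contact_force: [-0.1, 1.1, -2.2]
gripper_width: 0.749
grasp_force: 45.5
```

```bash
python3 go.py 0.410 -0.2645 0.0647
```

```text
t 11.2 tcp [ 0.4093 -0.2639  0.1394] tool shift [-0.0009 -0.0003  0.0747] dist 0.075 heading 67.2 j [ -38.   22.  109.    0.   49. -105.] F [-0.1  1.1 -2.2] w 0.749 g 45.5
```

Call:
jog_arm(rows=[[[-0.0009, -0.0003, 0.025], 0], [[0, 0, 0.025], 0], [[0, 0, 0], 0], [[0, 0, 0.005], 0], [[0, 0, 0.005], 0], [[0, 0, 0.005], 0], [[0, 0, 0], 0], [[0, 0, 0], 0]], only="tcp|contact|gr")

```text
tcp_pos: [0.4105, -0.2639, 0.0743]
contact_force: [-0.5, -0.1, -0.5]
gripper_width: 0.751
grasp_force: 45.5
```

```bash
python3 go.py 0.410 -0.2645 0.0647
```

```text
t 12.0 tcp [ 0.4105 -0.2639  0.0743] tool shift [ 0.0002 -0.0008  0.0096] dist 0.010 heading 67.3 j [ -38.   29.  111.   -0.   40. -106.] F [-0.5 -0.1 -0.5] w 0.751 g 45.5
```

```bash
python3 look.py p3 310,275 418,239
```

```text
(no output)
```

View pics/p3.png

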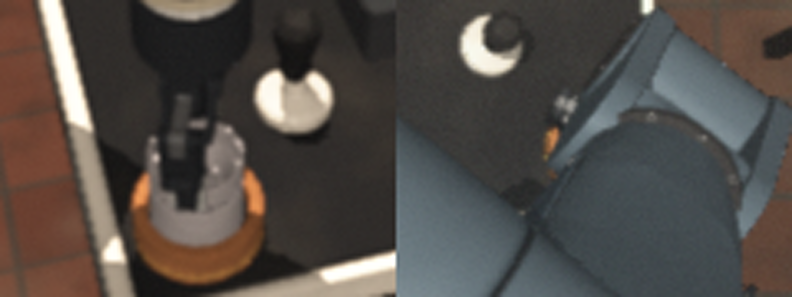

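The stepped basket is entering the deep one centred, at side (308,277). Lowering the last 10 mm.

Call:
jog_arm(rows=[[[0, -0.0004, 0.004], 0], [[0, 0, 0.003], 0], [[0, 0, 0.002], 0], [[0, 0, 0.001], 0], [[0, 0, 0], 0], [[0, 0, 0], 0]], only="tcp|contact|gr")

```text
tcp_pos: [0.4102, -0.2642, 0.0648]
contact_force: [-4.9, 3.0, 17.0]
gripper_width: 0.747
grasp_force: 47.1
```

Call:
jog_arm(rows=[[[0, 0, 0], 0], [[0, 0, 0], 0], [[0, 0, 0], 0], [[0, 0, 0], 0], [[0, 0, 0], 0]], aperture=1.0, only="width|contact|tcp")

```text
tcp_pos: [0.4102, -0.2642, 0.064]
contact_force: [0.6, -0.2, 0.2]
gripper_width: 1.0
```

Call:
jog_arm(rows=[[[0, 0, -0.03], 0], [[0, 0, -0.04], 0], [[0, 0, -0.03], 0], [[0.015, 0.045, 0], 0], [[0.015, 0.045, 0], 0], [[0.015, 0.045, 0], 0], [[0.015, 0.045, 0], 0], [[0.015, 0.045, 0], 0], [[0.015, 0.045, 0], 0], [[0, 0, 0], 0], [[0, 0, 0], 0]], only="tcp")

```text
tcp_pos: [0.4313, 0.0203, 0.1641]
```

```bash
python3 go.py 0.456 0.0639 0.022
python3 look.py p4 310,275 418,239
python3 - <<'E'
from plant import env, viewer, workorder
from m import *
s=viewer.read_camera("side");t=viewer.read_camera("top")
for n,a,b,h in(("stepped",(283,240,335,300),(404,222,434,253),.068),("funnel",(280,187,317,218),(293,205,331,243),.032)):
    ks,kt=[blob(c,r,"steel")for c,r in((s,a),(t,b))];print(ks.min(0),ks.max(0),kt.min(0),kt.max(0))
    z,e=tri(s,t,ks,kt);print(n,"%.4f %.4f"%(z,e),rim(s,ks,h).round(4),rim(t,kt,h).round(4))
E
```

```text
t 14.3 tcp [0.4313 0.0203 0.1641] tool shift [-0.0061  0.0497  0.1421] dist 0.151 heading 67.5 j [ -3.  15. 116.  -0.  49. -71.] F [ 0.6 -1.1 -0.6] w 0.999 g 0.0
[293.0625 267.5625] [324.3125 299.4375] [407.3125 226.3125] [431.8125 249.8125]
stepped 0.0668 0.0018 [ 0.4107 -0.2644  0.0343] [ 0.409  -0.263   0.0336]
[284.1875 191.8125] [309.1875 214.4375] [309.1875 204.5625] [330.4375 225.9375]
funnel 0.0531 0.0167 [0.4571 0.0641 0.036 ] [0.4718 0.0371 0.0437]
```

View pics/p4.png

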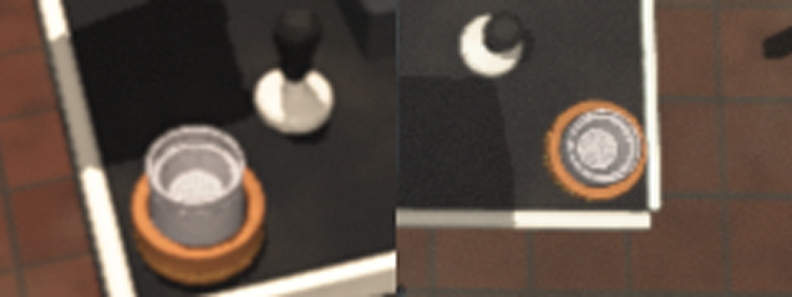

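The stepped basket sits level on the deep one (side (309,268), top (420,238)), with its rim at 0.067 m. Next the funnel, at (0.456, 0.064).

Call:
jog_arm(rows=[[[-0.003, 0.025, 0], 0], [[-0.003, 0.0247, 0.03], 0], [[0, 0, 0.04], 0], [[0, 0, 0.04], 0], [[0, 0, 0.02], 0], [[0, 0, 0], 0], [[0, 0, 0], 0]], only="tcp|contact")

```text
tcp_pos: [0.4563, 0.0624, 0.0345]
contact_force: [1.0, -0.2, 0.5]
```

```bash
python3 go.py 0.456 0.0639 0.022
```

```text
t 15.2 tcp [0.4563 0.0624 0.0345] tool shift [0.0009 0.0012 0.0125] dist 0.013 heading 67.2 j [  2.  31. 116.  -0.  33. -65.] F [ 1.  -0.2  0.5] w 1.001 g 0.0
```

Call:
jog_arm(rows=[[[0.0009, 0.0012, 0.006], 0], [[0, 0, 0.0065], 0], [[0, 0, 0], 0], [[0, 0, 0], 0]], only="tcp|contact")

```text
tcp_pos: [0.4557, 0.0646, 0.0217]
contact_force: [-0.3, 1.2, 0.5]
```

Call:
jog_arm(rows=[[[0, 0, 0], 0], [[0, 0, 0], 0], [[0, 0, 0], 0], [[0, 0, 0], 0], [[0, 0, 0], 0], [[0, 0, 0], 0], [[0, 0, 0], 0]], aperture=0, grip_force=40, only="tcp|contact|gr")

```text
tcp_pos: [0.4558, 0.0647, 0.0225]
contact_force: [-3.6, -0.6, 13.5]
gripper_width: 0.781
grasp_force: 40.5
```

```bash
python3 go.py 0.41 -0.264 0.17
```

```text
t 16.3 tcp [0.4558 0.0647 0.0225] tool shift [-0.0844 -0.3209 -0.1475] dist 0.363 heading 67.3 j [  2.  33. 116.  -0.  31. -65.] F [-3.6 -0.6 13.5] w 0.781 g 40.5
```

Call:
jog_arm(rows=[[[0, 0, -0.02], 0], [[0, 0, -0.045], 0], [[0, 0, -0.045], 0], [[-0.0105, -0.04, -0.02], 0], [[-0.0105, -0.04, 0], 0], [[-0.0105, -0.04, 0], 0], [[-0.0105, -0.04, 0], 0], [[-0.0105, -0.04, 0], 0], [[-0.0105, -0.04, 0], 0], [[-0.0105, -0.04, 0], 0], [[-0.0105, -0.04, 0], 0]], only="tcp")

```text
tcp_pos: [0.4091, -0.2647, 0.1517]
```

Call:
jog_arm(rows=[[[0, 0, 0.02], 0], [[0, 0, 0.015], 0], [[0, 0, 0], 0], [[0, 0, 0], 0]], only="tcp|contact|gr")

```text
tcp_pos: [0.4098, -0.2629, 0.1169]
contact_force: [0.7, -0.1, -1.6]
gripper_width: 0.778
grasp_force: 45.4
```

```bash
python3 go.py 0.410 -0.2638 0.0825; python3 look.py p5 310,255 418,239
```

```text
t 17.8 tcp [ 0.4098 -0.2629  0.1169] tool shift [-0.0005 -0.0007  0.0344] dist 0.034 heading 67.3 j [ -38.   24.  110.   -0.   46. -105.] F [ 0.7 -0.1 -1.6] w 0.778 g 45.4
```

View pics/p5.png

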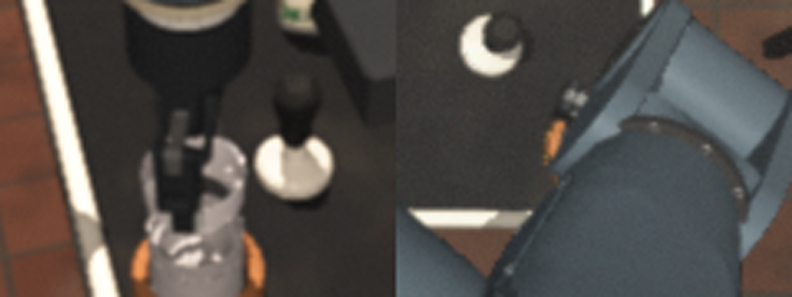

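The funnel is right above the stack, held level at side (308,248). Lowering gently while I watch the force.

Call:
jog_arm(rows=[[[-0.0005, -0.0007, 0.015], 0], [[0, 0, 0.008], 0], [[0, 0, 0], 0], [[0, 0, 0.003], 0], [[0, 0, 0.002], 0], [[0, 0, 0], 0], [[0, 0, 0], 0]], only="tcp|contact|gr")

```text
tcp_pos: [0.41, -0.2639, 0.0887]
contact_force: [0.6, -0.3, -0.5]
gripper_width: 0.777
grasp_force: 45.4
```

```bash
python3 go.py 0.410 -0.2638 0.0825
```

```text
t 18.6 tcp [ 0.41   -0.2639  0.0887] tool shift [0.0001 0.0001 0.0062] dist 0.006 heading 67.3 j [ -38.   27.  111.    0.   42. -106.] F [ 0.6 -0.3 -0.5] w 0.777 g 45.4
```

Below rim height with no contact, so the spigot is inside.

Call:
jog_arm(rows=[[[0, 0, 0.003], 0], [[0, 0, 0.002], 0], [[0, 0, 0.001], 0], [[0, 0, 0.0005], 0], [[0, 0, 0], 0], [[0, 0, 0], 0]], only="tcp|contact|gr")

```text
tcp_pos: [0.4099, -0.2639, 0.0826]
contact_force: [-2.2, 2.9, 10.0]
gripper_width: 0.782
grasp_force: 46.3
```

Call:
jog_arm(rows=[[[0, 0, 0], 0], [[0, 0, 0], 0], [[0, 0, 0], 0], [[0, 0, 0], 0], [[0, 0, 0], 0]], aperture=1.0, only="width|contact|tcp")

```text
tcp_pos: [0.4099, -0.2639, 0.082]
contact_force: [-0.4, -0.5, -0.4]
gripper_width: 0.999
```

Call:
jog_arm(rows=[[[0, 0, -0.03], 0], [[0, 0, -0.045], 0], [[0, 0, -0.045], 0], [[0, 0.05, 0], 0], [[0, 0.05, 0], 0], [[0, 0.05, 0], 0], [[0, 0.05, 0], 0], [[0, 0, 0], 0], [[0, 0, 0], 0]], only="tcp")

```text
tcp_pos: [0.4871, -0.0786, 0.2019]
```

```bash
python3 look.py p6 320,255 410,225
python3 - <<'E'
from plant import env, viewer, workorder
from m import *
s=viewer.read_camera("side");t=viewer.read_camera("top")
ks,kt=blob(s,(283,235,324,300),"steel"),blob(t,(402,220,436,256),"steel");print(ks.min(0),ks.max(0),kt.min(0),kt.max(0))
z,e=tri(s,t,ks,kt);print("funnel %.4f %.4f"%(z,e),rim(s,ks,.092).round(4),rim(t,kt,.092).round(4))
im=t["image"];cv2.imwrite("pics/tam.png",cv2.resize(np.hstack([s["image"][225:280,315:370],im[185:240,365:420]])[...,::-1],None,fx=7,fy=7,interpolation=cv2.INTER_CUBIC))
E
```

```text
[292.4375 260.3125] [323.4375 299.4375] [410.0625 219.5625] [435.4375 255.4375]
funnel 0.0952 0.0025 [ 0.4112 -0.2645  0.034 ] [ 0.4085 -0.2678  0.0394]
```

View pics/p6.png

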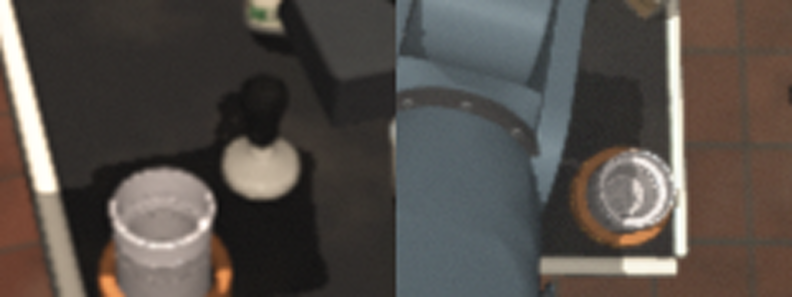

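View pics/tam.png

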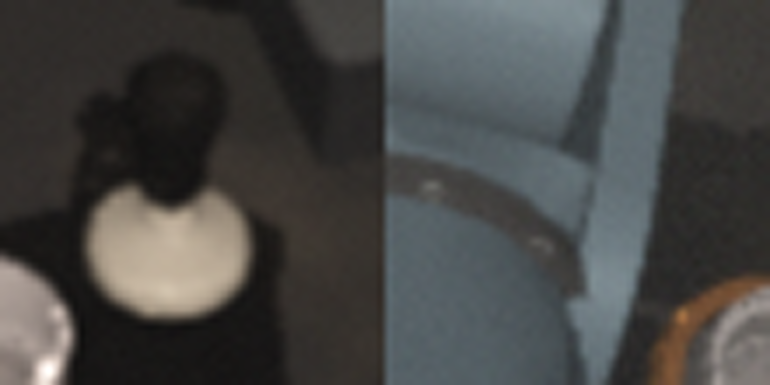

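The funnel is seated level: side (312,258), top (421,222). The tamper's foot is centred at side (339,259), with the grip tip at about (340,238). I'll measure the tamper from its near foot arc at the worktop in the first pictures, and the funnel with a tighter window.

```bash
python3 - <<'E'
from plant import env, viewer, workorder
from m import *
s=viewer.read_camera("side");t=viewer.read_camera("top")
kt=blob(t,(404,206,433,238),"steel");print(kt.min(0),kt.max(0),rim(t,kt,.092).round(4))
from m import circ,cast
def near(c,k,z,m0):
    P=cast(c,k,z);mid=np.array(m0);u=mid-c["eye"][:2];u/=np.linalg.norm(u)
    for _ in range(6):
        q=circ(P[(P-mid)@u<-.005]);mid=q[:2]
    return q
for n,c,r in(("side",s,(320,240,360,275)),("top",t,(372,192,402,220))):
    c["image"]=cv2.imread(f"pics/{n}0.png")[...,::-1].copy();k=blob(c,r,"steel")
    print(n,[near(c,k,z,(.508,-.172)).round(4).tolist() for z in(0,.008,.016)])
    # grip head: dark pixels near the tip
c=t;g=cv2.cvtColor(c["image"][195:222,374:402],cv2.COLOR_RGB2GRAY);print(g[::1,::1].tolist())
E
```

```text
[410.1875 224.3125] [432.4375 237.4375] [ 0.4215 -0.2699  0.0236]
side [[0.5116, -0.1729, 0.0289], [0.5092, -0.1798, 0.0285], [0.5068, -0.1867, 0.0282]]
top [[0.5115, -0.1721, 0.0306], [0.5102, -0.1709, 0.0304], [0.5088, -0.1697, 0.0302]]
[[63, 62, 67, 67, 66, 65, 66, 68, 67, 66, 64, 62, 66, 66, 66, 68, 66, 64, 62, 63, 61, 61, 58, 63, 61, 62, 61, 60], [64, 64, 65, 64, 64, 66, 65, 65, 67, 65, 66, 64, 67, 64, 65, 62, 63, 63, 62, 61, 61, 64, 59, 58, 62, 62, 60, 57], [66, 64, 66, 67, 66, 66, 67, 64, 66, 66, 65, 73, 73, 65, 60, 58, 57, 54, 58, 61, 63, 62, 62, 60, 63, 60, 65, 58], [66, 62, 66, 64, 64, 64, 66, 63, 76, 88, 103, 121, 105, 63, 54, 53, 53, 54, 55, 56, 58, 59, 62, 58, 62, 60, 58, 57], [61, 61, 64, 64, 64, 63, 68, 95, 146, 192, 206, 191, 124, 64, 51, 56, 62, 60, 57, 50, 49, 52, 59, 61, 61, 60, 57, 57], [61, 63, 62, 63, 64, 71, 100, 158, 217, 231, 221, 152, 84, 57, 62, 65, 67, 65, 61, 58, 50, 51, 57, 57, 61, 58, 58, 58], [62, 60, 60, 64, 70, 113, 180, 225, 236, 231, 188, 93, 58, 58, 63, 65, 66, 65, 66, 63, 55, 48, 50, 56, 59, 55, 58, 56], [58, 62, 60, 66, 108, 185, 226, 239, 240, 
[... 1708 characters left out ...]
59, 58], [60, 60, 58, 60, 60, 61, 63, 70, 89, 110, 138, 163, 176, 175, 159, 135, 104, 80, 58, 55, 58, 59, 54, 56, 57, 57, 57, 61], [59, 61, 56, 59, 58, 58, 59, 59, 57, 68, 73, 85, 92, 93, 84, 74, 63, 56, 57, 56, 58, 56, 55, 59, 57, 53, 59, 53], [60, 57, 57, 58, 56, 57, 58, 59, 58, 59, 64, 62, 63, 58, 61, 61, 56, 58, 52, 59, 56, 56, 56, 58, 56, 61, 55, 54], [59, 59, 59, 60, 59, 57, 59, 61, 58, 57, 59, 59, 58, 55, 56, 55, 55, 56, 58, 56, 57, 54, 55, 58, 58, 58, 58, 55], [58, 56, 58, 58, 60, 58, 60, 58, 57, 59, 57, 56, 58, 60, 58, 59, 60, 58, 56, 53, 55, 60, 57, 55, 57, 56, 57, 57], [58, 58, 61, 59, 60, 60, 60, 57, 60, 58, 59, 59, 59, 60, 59, 59, 59, 59, 56, 54, 56, 55, 56, 56, 59, 54, 56, 56]]
```

```bash
python3 - <<'E'
from plant import env, viewer, workorder
from m import *
s=viewer.read_camera("side");t=viewer.read_camera("top")
kt=blob(t,(402,218,433,258),"steel");ks=blob(s,(283,235,324,300),"steel");print(kt.min(0),kt.max(0),rim(t,kt,.092).round(4),tri(s,t,ks,kt))
ray=lambda c,p:c["attitude"]@[(p[0]-c["cx"])/c["fx"],(p[1]-c["cy"])/c["fy"],1]
a,b=ray(s,(340,240)),ray(t,(390,203));A=np.c_[a,-b];k=np.linalg.lstsq(A,t["eye"]-s["eye"],rcond=None)[0];print("head",s["eye"]+a*k[0],t["eye"]+b*k[1])
E
python3 go.py .5115 -.1725 .12
```

```text
[410.1875 224.3125] [432.4375 249.5625] [ 0.4099 -0.26    0.0364] (np.float64(0.08785948157108162), np.float64(0.0016415266951709192))
head [ 0.5134272  -0.17288823  0.07587371] [ 0.51204474 -0.1726991   0.07559144]
t 21.0 tcp [ 0.4869 -0.08    0.2021] tool shift [-0.0585 -0.0757  0.0821] dist 0.126 heading 67.2 j [-15.  17. 105.  -0.  57. -82.] F [-1.   0.2  0.2] w 0.998 g 0.0
```

The head centre triangulates to (0.513, -0.173, 0.076), which agrees with the foot, so the tamper is upright. Going to it.

Call:
jog_arm(rows=[[[-0.02, -0.025, 0], 0], [[-0.02, -0.025, 0], 0], [[-0.0185, -0.0257, 0.02], 0], [[0, 0, 0.03], 0], [[0, 0, 0.03], 0], [[0, 0, 0], 0], [[0, 0, 0], 0]], only="tcp|contact")

```text
tcp_pos: [0.5119, -0.172, 0.1226]
contact_force: [0.4, 0.4, -0.1]
```

```bash
python3 go.py .5118 -.1726 .067
```

```text
t 21.7 tcp [ 0.5119 -0.172   0.1226] tool shift [-0.0002 -0.0006  0.0556] dist 0.056 heading 67.3 j [-24.  28. 102.  -0.  50. -91.] F [ 0.4  0.4 -0.1] w 1.002 g 0.0
```

Call:
jog_arm(rows=[[[0, -0.0006, 0.03], 0], [[0, 0, 0.025], 0], [[0, 0, 0], 0], [[0, 0, 0], 0]], only="tcp|contact")

```text
tcp_pos: [0.5124, -0.1725, 0.0688]
contact_force: [0.5, 0.0, 0.5]
```

Call:
jog_arm(rows=[[[0, 0, 0], 0], [[0, 0, 0], 0], [[0, 0, 0], 0], [[0, 0, 0], 0], [[0, 0, 0], 0], [[0, 0, 0], 0], [[0, 0, 0], 0], [[0, 0, 0], 0], [[0, 0, 0], 0], [[0, 0, 0], 0]], aperture=0, grip_force=60, only="tcp|contact|gr")

```text
tcp_pos: [0.512, -0.1725, 0.068]
contact_force: [-1.8, 0.4, 8.4]
gripper_width: 0.398
grasp_force: 59.0
```

Call:
jog_arm(rows=[[[0, 0, -0.015], 0], [[0, 0, -0.03], 0], [[0, 0, -0.04], 0], [[0, 0, -0.04], 0], [[0, 0, 0], 0], [[0, 0, 0], 0]], only="tcp|contact|gr")

```text
tcp_pos: [0.5114, -0.1722, 0.1921]
contact_force: [-1.5, -0.2, -3.3]
gripper_width: 0.392
grasp_force: 60.3
```

```bash
python3 go.py .4102 -.264 .19
```

```text
t 23.7 tcp [ 0.5114 -0.1722  0.1921] tool shift [ 0.058  -0.1237  0.0021] dist 0.137 heading 67.3 j [-24.  23.  99.  -0.  58. -91.] F [-1.5 -0.2 -3.3] w 0.392 g 60.3
```

Call:
jog_arm(rows=[[[0.01, -0.02, 0], 0], [[0.012, -0.026, 0], 0], [[0.012, -0.026, 0], 0], [[0.012, -0.026, 0], 0], [[0.012, -0.0257, 0], 0], [[0, 0, 0], 0], [[0, 0, 0], 0], [[0, 0, 0], 0]], only="tcp|contact|gr")

```text
tcp_pos: [0.4104, -0.2634, 0.1912]
contact_force: [0.1, 0.4, -3.2]
gripper_width: 0.394
grasp_force: 60.6
```

```bash
python3 go.py .4102 -.264 .139;python3 look.py p7 310,235 418,239
```

```text
t 24.5 tcp [ 0.4104 -0.2634  0.1912] tool shift [-0.0001 -0.0006  0.0522] dist 0.052 heading 67.3 j [ -38.   18.  107.    0.   56. -106.] F [ 0.1  0.4 -3.2] w 0.394 g 60.6
```

View pics/p7.png

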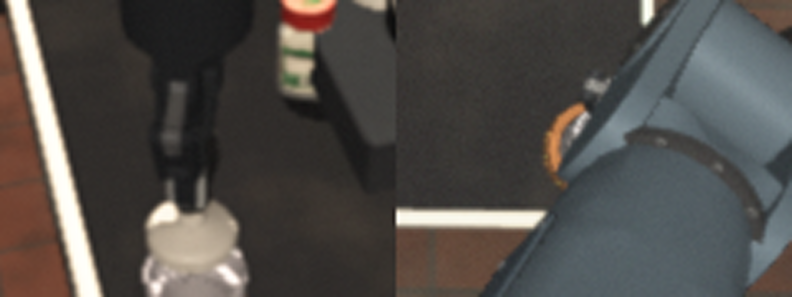

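The tamper hangs upright over the funnel. Its foot is at side (308,260), and the funnel below it at about (309,275). Slack is 2 mm, so I'll measure the offset in the side view.

```bash
python3 - <<'E'
from plant import env, viewer, workorder
from m import *
s=viewer.read_camera("side");im=s["image"][245:300,285:335]
h=cv2.cvtColor(im,cv2.COLOR_RGB2HSV)
for r in(252,256,259,262,265,270,274,276,280):
    print(r,s["image"][r,288:326].mean(1).astype(int).tolist())
p=lambda X:(lambda q:(s["cx"]+s["fx"]*q[0]/q[2],s["cy"]+s["fy"]*q[1]/q[2]))(s["attitude"].T@(np.array(X)-s["eye"]))
for dz in(.123,.145):
    L=[p((.4104+.029*np.cos(a),-.2634+.029*np.sin(a),dz)) for a in np.linspace(0,6.28,90)];L=np.array(L);print(dz,L.min(0),L.max(0))
L=np.array([p((.4102+.034*np.cos(a),-.264+.034*np.sin(a),.092)) for a in np.linspace(0,6.28,90)]);print("fun",L.min(0),L.max(0))
E
```

```text
252 [47, 46, 45, 44, 45, 45, 43, 41, 52, 93, 161, 219, 241, 241, 222, 161, 81, 48, 48, 44, 46, 69, 98, 101, 89, 104, 120, 123, 115, 96, 75, 55, 48, 46, 49, 48, 49, 49]
256 [45, 46, 46, 46, 46, 51, 90, 168, 232, 245, 241, 238, 239, 238, 232, 206, 165, 161, 169, 172, 175, 174, 166, 154, 146, 149, 146, 141, 143, 141, 143, 149, 142, 96, 54, 46, 46, 46]
259 [47, 47, 47, 47, 46, 55, 95, 140, 151, 154, 155, 157, 160, 161, 165, 166, 171, 173, 172, 172, 177, 179, 174, 169, 166, 163, 160, 157, 155, 151, 152, 152, 158, 150, 83, 46, 47, 48]
262 [48, 49, 49, 49, 49, 56, 90, 137, 155, 162, 167, 168, 167, 170, 171, 173, 175, 176, 176, 177, 176, 174, 174, 173, 171, 169, 167, 166, 165, 163, 161, 157, 143, 114, 65, 46, 46, 48]
265 [49, 50, 49, 48, 47, 47, 61, 99, 139, 160, 169, 171, 172, 173, 174, 176, 175, 177, 176, 176, 176, 176, 176, 175, 174, 175, 173, 173, 172, 168, 160, 148, 145, 144, 101, 57, 47, 46]
270 [46, 47, 46, 46, 57, 105, 164, 174, 140, 133, 139, 150, 161, 160, 161, 162, 164, 165, 170, 172, 173, 172, 170, 167, 165, 165, 172, 181, 203, 209, 199, 161, 139, 133, 127, 115, 84, 52]
274 [46, 47, 45, 44, 67, 141, 187, 149, 136, 157, 202, 221, 184, 154, 156, 151, 140, 132, 132, 139, 143, 141, 141, 143, 134, 134, 134, 139, 146, 168, 220, 246, 251, 242, 187, 146, 138, 78]
276 [48, 45, 44, 43, 46, 70, 118, 179, 234, 246, 226, 164, 135, 131, 137, 134, 136, 136, 137, 142, 141, 142, 141, 141, 138, 136, 130, 122, 122, 120, 127, 148, 172, 181, 166, 131, 84, 51]
280 [46, 46, 46, 43, 44, 54, 85, 123, 143, 147, 132, 119, 116, 119, 125, 130, 134, 137, 139, 141, 142, 142, 142, 140, 137, 135, 132, 128, 135, 137, 129, 135, 143, 138, 128, 112, 87, 59]
0.123 [294.42643764 252.35013163] [321.33374623 272.59677797]
0.145 [293.95909914 245.33826166] [321.30652668 265.53908789]
fun [292.7633218  260.41979681] [323.63012768 284.2401148 ]
```

Call:
jog_arm(rows=[[[-0.0009, -0.0006, 0.012], 0], [[0, 0, 0.012], 0], [[0, 0, 0], 0], [[0, 0, 0.006], 0], [[0, 0, 0.006], 0], [[0, 0, 0], 0], [[0, 0, 0], 0]], only="tcp|contact|gr")

```text
tcp_pos: [0.411, -0.265, 0.1561]
contact_force: [-0.3, 0.1, -4.5]
gripper_width: 0.392
grasp_force: 60.6
```

```bash
python3 go.py .411 -.2643 .139
```

```text
t 25.4 tcp [ 0.411  -0.265   0.1561] tool shift [0.0003 0.0006 0.0171] dist 0.017 heading 67.3 j [ -38.   21.  108.   -0.   51. -106.] F [-0.3  0.1 -4.5] w 0.392 g 60.6
```

The foot is inside the funnel with no contact. Continuing down.

Call:
jog_arm(rows=[[[0.0003, 0.0006, 0.005], 0], [[0, 0, 0.005], 0], [[0, 0, 0.003], 0], [[0, 0, 0], 0], [[0, 0, 0], 0]], only="tcp|contact|gr")

```text
tcp_pos: [0.411, -0.2643, 0.143]
contact_force: [-0.1, 0.1, -3.9]
gripper_width: 0.397
grasp_force: 60.6
```

```bash
python3 go.py .411 -.2643 .139
```

```text
t 25.9 tcp [ 0.411  -0.2643  0.143 ] tool shift [-0.     0.     0.004] dist 0.004 heading 67.3 j [ -38.   22.  109.   -0.   49. -106.] F [-0.1  0.1 -3.9] w 0.397 g 60.6
```

Call:
jog_arm(rows=[[[0, 0, 0.002], 0], [[0, 0, 0.0015], 0], [[0, 0, 0.001], 0], [[0, 0, 0], 0], [[0, 0, 0], 0]], only="tcp|contact|gr")

```text
tcp_pos: [0.4111, -0.2644, 0.1389]
contact_force: [-0.1, 1.6, 4.2]
gripper_width: 0.388
grasp_force: 61.2
```

```bash
python3 go.py .411 -.2643 .139
```

```text
t 26.4 tcp [ 0.4111 -0.2644  0.1389] tool shift [ 0.0001  0.     -0.0001] dist 0.000 heading 67.3 j [ -38.   22.  109.    0.   49. -106.] F [-0.1  1.6  4.2] w 0.388 g 61.2
```

Seated at the expected height. Releasing, rising clear of the grip and moving away to look.

Call:
jog_arm(rows=[[[0, 0, 0], 0], [[0, 0, 0], 0], [[0, 0, 0], 0], [[0, 0, 0], 0], [[0, 0, 0], 0], [[0, 0, 0], 0], [[0, 0, 0], 0]], aperture=1.0, only="width|contact|tcp")

```text
tcp_pos: [0.411, -0.2643, 0.1385]
contact_force: [-0.1, 0.1, -0.5]
gripper_width: 0.996
```

Call:
jog_arm(rows=[[[0, 0, -0.02], 0], [[0, 0, -0.04], 0], [[0, 0, -0.04], 0], [[0.01, 0.03, 0], 0], [[0.015, 0.045, 0], 0], [[0.015, 0.045, 0], 0], [[0.015, 0.045, 0], 0], [[0.015, 0.045, 0], 0], [[0.015, 0.045, 0], 0], [[0, 0, 0], 0], [[0, 0, 0], 0]], only="tcp|contact")

```text
tcp_pos: [0.4308, 0.0045, 0.2386]
contact_force: [-1.3, -0.3, -0.1]
```

```bash
python3 - <<'E'
from plant import env, viewer, workorder
import cv2,numpy as np
a=viewer.read_camera("side")["image"][125:315,230:430];b=viewer.read_camera("top")["image"][135:325,250:450]
cv2.imwrite("pics/p8.png",cv2.resize(np.hstack([a,b])[...,::-1],None,fx=2,fy=2,interpolation=cv2.INTER_CUBIC))
E
```

```text
(no output)
```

View pics/p8.png

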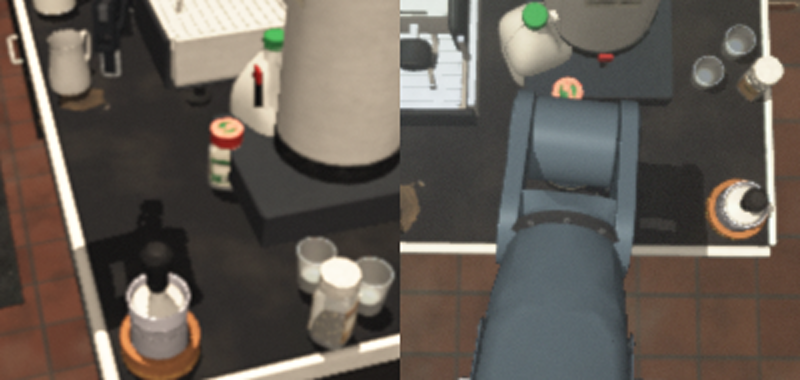

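The full stack stands upright and nested on the stand (side (309,275), top (421,240)). The jar (side (343,200)), pitcher (265,155) and shaker (398,276) are where they were. Handing in.

```bash
python3 -c "
from plant import env, viewer, workorder
print(workorder.finish_job())"
```

```text
the job is handed in; nothing more can be done
None
```

The four pieces are nested on the stand in the order asked and the job is handed in at about 29 s of robot time; each piece touched down at its expected height, the last picture shows the stack upright and the bystanders in place, and the hand-in returned no verdict.

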